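# Tip the hexagon nuts out of the kit tray

### The arm

A 6-joint arm with a two-finger parallel gripper is mounted at the origin on the work surface. World frame = base frame: x ahead of the robot, y to its left, z up, the work surface at z = 0. Lengths are in m, angles in degrees, forces in N, time in s.
With the tool pointing down it reaches from about 0.3 to 0.85 m from the base axis. Payload 4.2 kg.
Tool frame: the origin (TCP) lies between the finger pads; the fingertips stand 8 mm ahead of it and the grasp point (between the pads) lies 11 mm behind it (nose_length is the distance from the TCP to the fingertips, in m); z points along the fingers, y is the line along which they close (so a half turn about z gives the same grasp; the last joint's range is limited). The gripper opens to 91 mm and grips with 3 to 60 N. Pads are 32 mm wide; open, the fingers measure 118 mm over their backs; the gripper's body (76 mm by 178 mm) begins 60 mm behind the grasp point.
Start: joints at [-68.182, 18.312, 89.639, -0, 72.044, -1.146], TCP at [0.224, -0.529, 0.222] pointing down, gripper open.
Joint ranges: [-177.97, 177.97], [-48.28, 115.42], [12.27, 149.76], [-77.06, 257.06], [2.81, 150.46], [-146.56, 146.56]. Speed limits (degrees/s): [147.25, 147.25, 180, 180, 180, 180].

### API

Orientations are given as a 3x3 rotation matrix whose columns are the frame's x, y, z axes.
In Python, from cell import move_pose, line_to, move_joints, move_gripper, dwell, ik, observe, get_image, MotionError, close_job, nose_length gives the robot as it stands. The module is installed in compiled form; this text tells all that it offers. Calls block until the motion is done:
- move_pose(position, orientation): joint-space move of the TCP to a pose.
- line_to(position, v=0.15, rot=None): straight line of the TCP; rot=None keeps the orientation; v is the mean speed in m/s.
- move_joints(angles): joint-space move.
- move_gripper(opening, grasp_force=None): finger opening in m; grasp_force is the grip in N (None keeps the last); returns when the fingers have stopped.
- dwell(seconds).
- ik(position, orientation): joint angles nearest the present ones, or None.
- observe(): the state.
- get_image(name): name is "scene" or "top" or "wrist"; returns a dict with "color" (480x640x3 uint8, red, green, blue), "fov_y" (degrees; the focal length in pixels is half the picture's height over the tangent of half this angle, whatever the lens; pixels are square), "cx", "cy" (the principal point, pixels), "R" (3x3) and "t" (3): a world point X has camera coordinates R X + t. Camera axes: x right, y down, z forward; pixel columns grow to the right and rows downward; lengths in m; the calibration is good to about 2 mm. A picture is of the moment at which its call begins. There is no depth.
A pose or a line that the arm cannot do raises MotionError and nothing moves.
- close_job(): hands the job in; it is judged then, once.
The state is a dict: "clock": time; "joint_pos": joint angles; "joint_velocities": joint speeds; "joint_torque": joint torques, N m; "tcp_pos": TCP position; "eef_rot": TCP orientation; "contact_force": force on the tool from outside, world axes, zero at the start; "ft_torque": the same for the moment, N m; "gripper_width": finger opening in m; "finger_force": force on a finger pad.
Only numpy, scipy, OpenCV 4.12 (cv2) and the standard library are available. Lean on these libraries where they do the work, as an engineer would, in place of code of your own. Each camera call takes 0.05 s, during which the arm holds its last target. There are 200 camera calls.

### The job

The divided parts tray is parked under the steel stand: draw it gently out by the pull on its front until its handle stands well clear of the stand, and let go. Then take it by its handle, carry it to the round steel dish and tip it on the corner of the bay with the three hexagon nuts, so that they run out through that corner's rim gap into the dish and all else stays in the tray. Set the tray gently down flat on the bench and let go; do not push the dish or the other things about.

Things in the scene. Friction and masses are not known exactly. Their poses are not given: they have to be found in the camera images.
- tray: Grey plastic tray, 150 (x) by 130 mm (y), 0.35 kg empty. Origin: centre of its underside, z up. Floor, outer walls and dividers 4 mm thick, tops 28 mm up. Dividers along x = 0 and y = 0 make four bays, 69 by 59 mm inside, centred at (+-36.5, +-31.5) mm. Starts on the bench under the stand's deck, its -x end with the pull sticking out in front; its x axis within 0.06 rad of the stand's.
- tray_handle (a point): Middle of the tray's fixed bridge handle: a bar 68 mm long (tray x), 12 mm wide (y), 12 mm high, over the tray's middle, bar centre 62 mm above the tray's underside, on two 8 by 6 mm posts 28 mm either side of the middle; 28 mm free between bar and divider. Axes as the tray's. Under the stand's deck at the start.
- tray_pull (a point): Grip point of the pull: an upright fin in the middle of the tray's -x end, 10 mm thick (tray y), reaching from 75 to 108 mm in front of the tray's middle, from 4 to 36 mm above the bench. The point lies 92 mm in front of the middle, 24 mm above the underside. Axes as the tray's.
- stand: Bridge of bent sheet steel, fixed to the bench. Origin on the bench below the deck's middle; the open front faces -x (to the robot). Deck 140 (x) by 200 mm (y), 82 to 85 mm above the bench, front edge 70 mm before the origin; legs 194 mm apart inside, feet out to y = +-127 mm. Contactors stand on the deck from 18 mm before the origin rearwards, up to 160 mm above the bench.
- dish: Round open steel dish on the bench, left or right of the stand's front. Origin: centre of its underside, z up. Outer radius 60 mm at the foot, 75 mm at the rim, 34 mm high, wall 3 mm, inner floor 4 mm up; 0.5 kg.
- meter: Hand-held meter lying on its back, 180 (x) by 88 (y) by 40 mm, up to 54 mm at its dial. On the other side from the dish. Origin: centre of its underside. To be left alone.
- screwdriver: Screwdriver lying on the bench, to be left alone. Origin on its underside.
- strip: Short piece of rail with a row of terminal blocks, 48 by 110 by 48 mm, to be left alone. Origin: centre of its underside.
- nut_a: One of the three steel hexagon nuts to be tipped out: 19 mm across flats, 10 mm high, round hole, lying flat in a bay of the tray. Origin: centre of its underside. Its bay changes from start to start; a kind shares one bay.
- nut_b: One of the three steel hexagon nuts to be tipped out: 19 mm across flats, 10 mm high, round hole, lying flat in a bay of the tray. Origin: centre of its underside. Its bay changes from start to start; a kind shares one bay.
- nut_c: One of the three steel hexagon nuts to be tipped out: 19 mm across flats, 10 mm high, round hole, lying flat in a bay of the tray. Origin: centre of its underside. Its bay changes from start to start; a kind shares one bay.
- clamp_a: One of two rail end clamps: stepped plastic block 32 by 12 by 20 mm. Stays in the tray. Origin: centre of its underside. Its bay changes from start to start; a kind shares one bay.
- post_a: One of two steel hexagon spacers: 13 mm across flats, 28 mm long, lying along its x. Stays in the tray. Origin: on its underside, below its middle. Its bay changes from start to start; a kind shares one bay.
- plate_a: One of two square steel nuts: 22 by 22 by 6 mm, round hole. Stays in the tray. Origin: centre of its underside. Its bay changes from start to start; a kind shares one bay.
- clamp_b: One of two rail end clamps: stepped plastic block 32 by 12 by 20 mm. Stays in the tray. Origin: centre of its underside. Its bay changes from start to start; a kind shares one bay.
- post_b: One of two steel hexagon spacers: 13 mm across flats, 28 mm long, lying along its x. Stays in the tray. Origin: on its underside, below its middle. Its bay changes from start to start; a kind shares one bay.
- plate_b: One of two square steel nuts: 22 by 22 by 6 mm, round hole. Stays in the tray. Origin: centre of its underside. Its bay changes from start to start; a kind shares one bay.
- tray_gap (a point): The tray's (+75, +65) mm outer corner, at the top of its floor; axes as the tray's. At each of the tray's four outer corners the rim is missing for 30 mm along both sides, the floor going on to the square corner: one rim gap for each bay. The tray is smooth: parts begin to slide at about 15 degrees of tilt, run down along a wall into a corner from about 30, and do not roll.
There are look-alikes about, which are no part of the job. Leave any turquoise look-alike of the tray alone.

How it is judged (in metres and radians):
On the way, in this order (a step that is already met when the one before it is completed fails the run):
1. The tray stands flat on the bench, its handle drawn out clear of the stand's deck (its middle at least 45 mm in front of the deck's front edge), and let go (x of tray_handle in the frame of stand below -0.115 m and angle between tray's own z axis and vertical below 0.06 rad and height (world z) of tray below 0.008 m and contact force between the fingers and tray below 0.05 N), for 0.2 s.
2. With the tray held by its handle and tipped (more than 0.35 rad), all three hexagon nuts have come to be in the dish (distance between the grasp point and tray_handle below 0.04 m and angle between tray's own z axis and vertical above 0.35 rad and horizontal distance between each of nut_a, nut_b, nut_c and dish below 0.068 m and z of each of nut_a, nut_b, nut_c in the frame of dish below 0.032 m), for 0.2 s.
At the end, for the whole second after the job is handed in: The three hexagon nuts lie in the upright dish (within 68 mm of its axis, at most 32 mm above its underside); clamps, spacers and square nuts lie inside the tray; the tray stands flat on the bench (within 0.06 rad, underside within 8 mm of it), all at rest (horizontal distance between each of nut_a, nut_b, nut_c and dish below 0.068 m and z of each of nut_a, nut_b, nut_c in the frame of dish below 0.032 m and x of clamp_a in the frame of tray between -0.075 and 0.075 m and y of clamp_a in the frame of tray between -0.065 and 0.065 m and z of clamp_a in the frame of tray between 0 and 0.03 m and x of clamp_b in the frame of tray between -0.075 and 0.075 m and y of clamp_b in the frame of tray between -0.065 and 0.065 m and z of clamp_b in the frame of tray between 0 and 0.03 m and x of post_a in the frame of tray between -0.075 and 0.075 m and y of post_a in the frame of tray between -0.065 and 0.065 m and z of post_a in the frame of tray between 0 and 0.03 m and x of post_b in the frame of tray between -0.075 and 0.075 m and y of post_b in the frame of tray between -0.065 and 0.065 m and z of post_b in the frame of tray between 0 and 0.03 m and x of plate_a in the frame of tray between -0.075 and 0.075 m and y of plate_a in the frame of tray between -0.065 and 0.065 m and z of plate_a in the frame of tray between 0 and 0.03 m and x of plate_b in the frame of tray between -0.075 and 0.075 m and y of plate_b in the frame of tray between -0.065 and 0.065 m and z of plate_b in the frame of tray between 0 and 0.03 m and angle between each of tray, dish's own z axis and vertical below 0.06 rad and height (world z) of tray below 0.008 m and linear speed of tray below 0.01 m/s and linear speed of each of nut_a, nut_b, nut_c below 0.02 m/s); the robot touches nothing.
It fails at once if The dish is pushed more than 30 mm (distance of dish from where it was at the start of the episode above 0.03 m).
It fails at once if The meter is pushed more than 20 mm (distance of meter from where it was at the start of the episode above 0.02 m).
It fails at once if The screwdriver is pushed more than 20 mm (distance of screwdriver from where it was at the start of the episode above 0.02 m).
It fails at once if The terminal strip is pushed more than 20 mm (distance of strip from where it was at the start of the episode above 0.02 m).
It fails at once if The tray is jerked along the bench, dropped or slammed onto it (faster than 0.4 m/s within 15 mm of the bench) (linear speed of tray above 0.4 m/s and height (world z) of tray below 0.015 m).
It also fails if it takes over 72 s, if anything falls off the work surface, if the arm or the gripper's body presses on something with over 40 N, if the wrist force passes 120 N, or if a joint passes its speed limit or range.

## Working session

There is one attempt and no reset: what is moved stays moved. The work goes in short steps, each a Python script; the robot and the scene stay as the last script left them, time stands still between calls to the robot, and variables do not carry over. Pictures are saved under pics/ and viewed, at most 10 in all, crops included, and the job is handed in when it is done.

```bash
mkdir -p pics; cat > h.py <<'E'
import numpy as np, cv2
from cell import *
def snap(n,f):
    g=get_image(n); cv2.imwrite('pics/'+f,g['color'][:,:,::-1]); np.save('pics/'+f+'.npy',g,allow_pickle=True); return g
def load(f): return np.load('pics/'+f+'.npy',allow_pickle=True).item()
def ray(g,u,v,z):
    f=240/np.tan(np.radians(g['fov_y'])/2); R=np.array(g['R']);t=np.array(g['t'])
    d=R.T@np.array([(u-g['cx'])/f,(v-g['cy'])/f,1]); c=-R.T@t
    return c+d*(z-c[2])/d[2]
def proj(g,X):
    f=240/np.tan(np.radians(g['fov_y'])/2); c=np.array(g['R'])@X+g['t']; return f*c[0]/c[2]+g['cx'],f*c[1]/c[2]+g['cy']
def down(a): # tool down, tool x at yaw a (rad), y = closing
    c,s=np.cos(a),np.sin(a); return np.array([[c,s,0],[s,-c,0],[0,0,-1.]])
E
python3 - <<'E'
from h import *
for n in ['scene','top']:
    g=snap(n,n+'1.png'); print(n,g['fov_y'],g['cx'],g['cy'],np.round(-np.array(g['R']).T@g['t'],3))
o=observe(); print(o['clock'],o['eef_rot'],nose_length)
E
```

```text
scene 54.650084329934245 317.0124777692094 232.67190192563953 [0.615 0.497 0.927]
top 54.09274312396468 320.37298983724264 239.5854603492718 [0.332 0.005 0.938]
0.1 [[ 9.20735743e-01  3.90186199e-01 -6.49797981e-04]
 [ 3.90186739e-01 -9.20734541e-01  1.48785626e-03]
 [-1.77504669e-05 -1.62346499e-03 -9.99998682e-01]] 0.008
```

View pics/scene1.png

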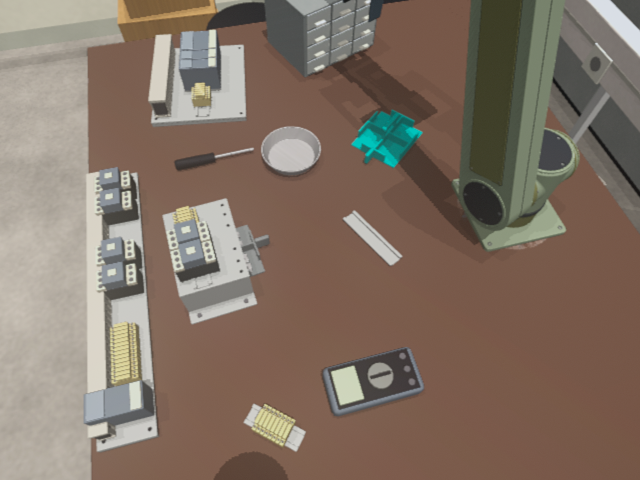

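View pics/top1.png

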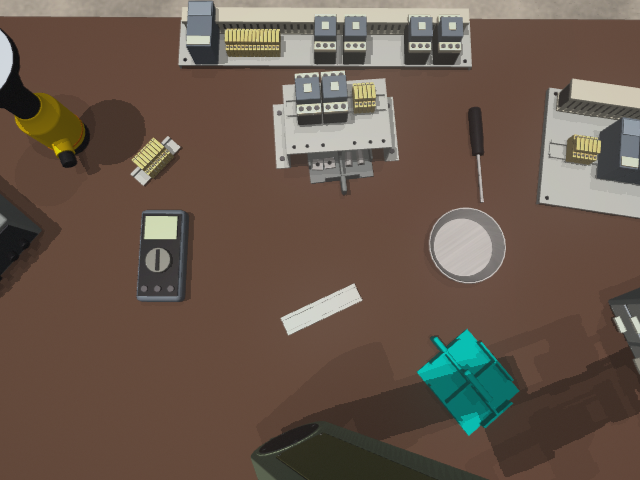

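The scene view shows the stand with the grey tray's pull at about (262,240), the dish at (291,152), and the turquoise decoy at (388,138). The top view shows the stand around (338,135), the fin running from (342,165) to (344,191), the dish at (467,246), and a loose white rail at (321,309).

```bash
python3 - <<'E'
from h import *
g=load('top1.png'); im=g['color'][:,:,::-1]
a=cv2.resize(im[90:200,265:405],None,fx=5.5,fy=5.5,interpolation=cv2.INTER_CUBIC)
cv2.imwrite('pics/crop1.png',a)
for n,u,v,z in [('fintip',344,191,.036),('finbase',342,165,.036),('dish',467,246,.034),('railA',283,325,.01),('railB',360,290,.01),('sd tip',482,200,0),('decoy',418,372,.03),('decoyTop',466,330,.03)]:
    print(n,np.round(ray(g,u,v,z),3))
E
```

```text
fintip [ 0.574 -0.039  0.036]
finbase [ 0.628 -0.035  0.036]
dish [ 0.466 -0.278  0.034]
railA [0.312 0.078 0.01 ]
railB [ 0.381 -0.072  0.01 ]
sd tip [ 0.567 -0.324  0.   ]
decoy [ 0.228 -0.178  0.03 ]
decoyTop [ 0.306 -0.271  0.03 ]
```

View pics/crop1.png

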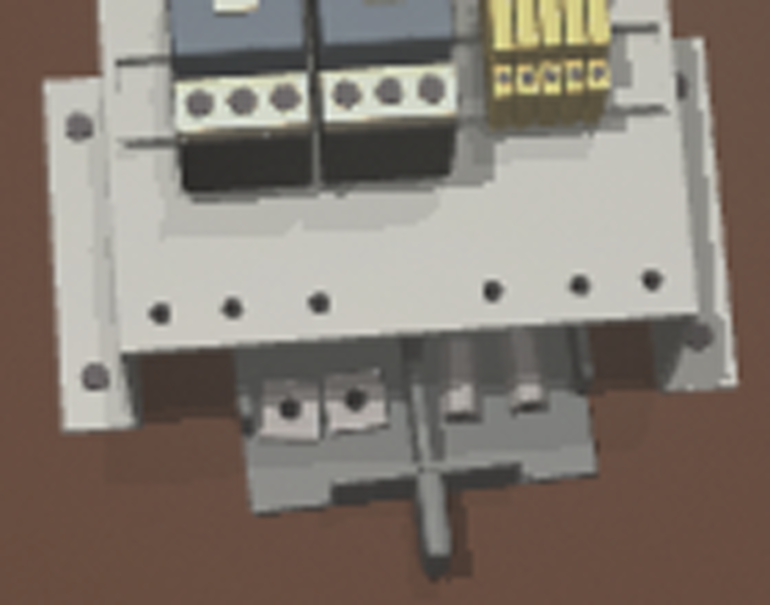

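The crop shows the deck's front corners at about (122,352) and (697,313), the tray's front floor corners at (253,513) and (596,472), and the fin's top tip at (437,553). The front bays hold the square nuts on the left (+y) and the spacers on the right (-y), so the hexagon nuts are in a rear bay.

```bash
python3 - <<'E'
from h import *
g=load('top1.png')
P=lambda u,v,z: ray(g,265+u/5.5,90+v/5.5,z)
dl,dr=P(122,352,.085),P(697,313,.085); cl,cr=P(253,513,.004),P(596,472,.004); ft,fb=P(437,553,.036),P(428,468,.03)
print('deck',dl,dr,np.linalg.norm(dl-dr)); print('tray',cl,cr,np.linalg.norm(cl-cr)); print('fin',ft,fb)
ys=lambda a,b:np.arctan2(-(a-b)[0],(a-b)[1])
sy,ty=ys(dl,dr),ys(cl,cr); print('yaw',sy,ty)
xs=np.array([np.cos(sy),np.sin(sy)]);xt=np.array([np.cos(ty),np.sin(ty)])
S=((dl+dr)/2)[:2]+.07*xs; T=((cl+cr)/2)[:2]+.075*xt; T2=ft[:2]+.108*xt
print('stand',S,'tray',T,T2,'tray in stand x',(T-S)@xs)
G=T2-.092*xt; print('pull',G)
tr=down(ty)
for d in [0,.15,.18]:
    for z in [.2,.024-.011]:
        print(d,z,ik([*(G-d*xs),z],tr))
# circle fit of dish in top
im=cv2.cvtColor(g['color'],cv2.COLOR_RGB2GRAY)
c=cv2.HoughCircles(cv2.GaussianBlur(im,(3,3),0)[190:300,410:525],cv2.HOUGH_GRADIENT,1,20,param1=100,param2=20,minRadius=30,maxRadius=45)
for q in c[0][:3]: print(q, ray(g,q[0]+410,q[1]+190,.034))
E
```

```text
deck [0.63254576 0.07049368 0.085     ] [ 0.64783312 -0.12768464  0.085     ] 0.198767077376412
tray [0.59875113 0.02673476 0.004     ] [ 0.61540299 -0.10140433  0.004     ] 0.1292165294206104
fin [ 0.57517473 -0.04029251  0.036     ] [ 0.60862415 -0.03736602  0.03      ]
yaw 0.07698696674809566 0.1292272898270283
stand [ 0.7099821  -0.02321172] tray [ 0.68145169 -0.02766969] [ 0.6822742  -0.02637477] tray in stand x -0.028788764767051955
pull [ 0.59104131 -0.03823062]
0 0.2 [-4.81349518e+00  2.06747113e+01  8.93287869e+01 -2.54444375e-14
  6.99965017e+01  7.77823265e+01]
0 0.013000000000000001 [-4.81349518e+00  3.12698826e+01  1.02259259e+02 -2.54444375e-14
  4.64708584e+01  7.77823265e+01]
0.15 0.2 [-7.91485512e+00  7.47924564e+00  1.07572597e+02 -2.54444375e-14
  6.49481578e+01  7.46809666e+01]
0.15 0.013000000000000001 [-7.91485512e+00  2.14707037e+01  1.22072611e+02 -2.54444375e-14
  3.64566851e+01  7.46809666e+01]
0.18 0.2 [-8.79951913e+00  4.77203000e+00  1.10746515e+02 -2.54444375e-14
  6.44814548e+01  7.37963026e+01]
0.18 0.013000000000000001 [-8.79951913e+00  1.95644643e+01  1.25759531e+02 -2.54444375e-14
  3.46760049e+01  7.37963026e+01]
[58.5 54.5 36.5] [ 0.46919872 -0.28136106  0.034     ]
```

```bash
python3 - <<'E'
from h import *
ty=.123; xt=np.array([np.cos(ty),np.sin(ty)]); G=np.array([.591,-.0386])-.003*xt
tr=down(ty)
move_gripper(.05,20)
move_pose([*G,.20],tr); line_to([*G,.018],.12)
move_gripper(0.0,20); print(observe()['gripper_width'],observe()['contact_force'])
E1=G-.135*xt
line_to([*E1,.018],.06); o=observe(); print(o['gripper_width'],o['contact_force'],o['tcp_pos'])
dwell(.2); move_gripper(.05); dwell(.3)
line_to([*E1,.25],.2)
H=E1+.0*xt
snap('wrist','w2.png'); 
move_pose([.35,.0,.33],tr) if ik([.35,.0,.33],tr) is not None else print('x')
snap('top','top2.png'); snap('wrist','w3.png'); print(observe()['clock'])
a=np.hstack([cv2.imread('pics/w2.png'),cv2.imread('pics/w3.png')]); cv2.imwrite('pics/c2.png',cv2.resize(a,(800,300)))
t=cv2.imread('pics/top2.png')[130:300,250:460]; t=cv2.resize(t,None,fx=3.5,fy=3.5,interpolation=cv2.INTER_CUBIC);cv2.imwrite('pics/c3.png',t)
E
```

```text
0.010380105430943578 [ 0.17621596 -0.04151566 -0.14124042]
0.00980758043926356 [ 0.05537585  0.07271396 -0.45228978] [ 0.45408643 -0.05554925  0.01799211]
11.1583
```

View pics/c3.png

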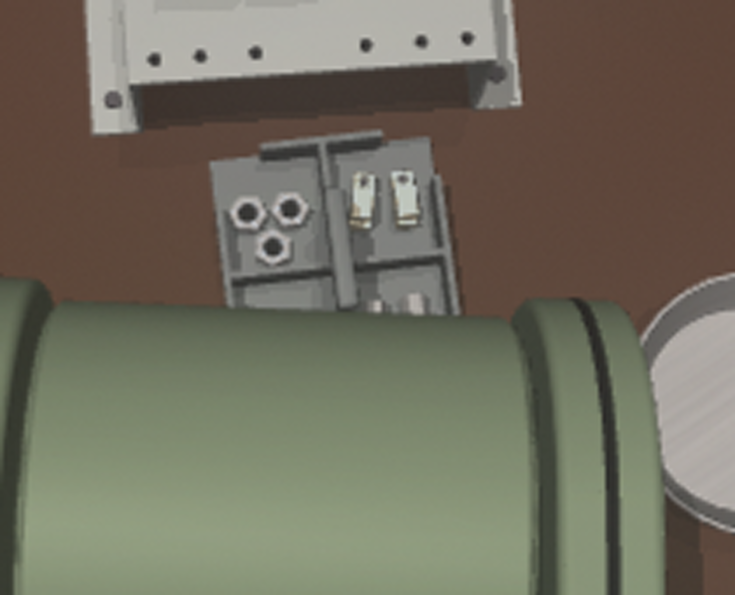

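View pics/c2.png

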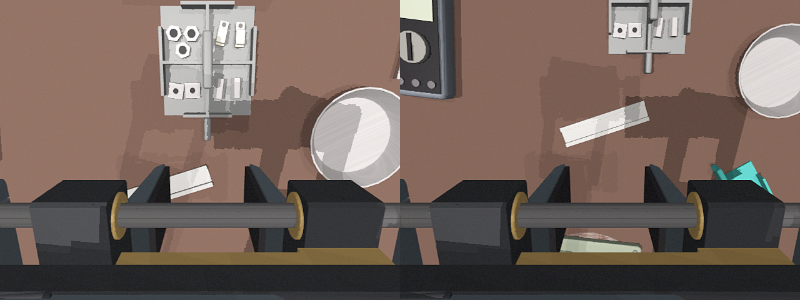

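The views show the three nuts in the (+x,+y) bay, image left rear. Clamps are in (+,-), plates in (-,+) and spacers in (-,-). The tray stands clear of the deck, and the handle bar runs from (334,190) to (346,305) in the crop.

```bash
cat >> h.py <<'E'
from scipy.spatial.transform import Rotation as Ro
PHI=np.radians(48); DISH=np.array([.4675,-.280])
def pour(psi,th,flip,back=.022,zc=None):
    """tcp pose with tray yaw psi tipped th; gap corner over the dish"""
    th=np.radians(th); d=np.array([np.cos(psi+PHI),np.sin(psi+PHI),0]); ax=np.cross([0,0,1],d)
    R=Ro.from_rotvec(ax*th).as_matrix()@Ro.from_euler('z',psi).as_matrix()
    if zc is None: zc=.08-.035*th/np.radians(45)
    c=np.array([*DISH,zc])-back*d
    h=c+R@(np.array([0,0,.062])-np.array([.075,.065,.004]))
    T=R@down(np.pi*flip); return h+.011*T[:,2],T
E
python3 - <<'E'
from h import *
g=load('top2.png'); P=lambda u,v,z: ray(g,250+u/3.5,130+v/3.5,z)
a,b=P(334,190,.068),P(346,305,.068); e=a-b; print('bar',a,b,np.linalg.norm(e),(a+b)/2,np.arctan2(e[1],e[0]))
c1,c2=P(210,160,.004),P(430,137,.004); print('rear corners',c1,c2,np.linalg.norm(c1-c2),np.arctan2(-(c1-c2)[0],(c1-c2)[1]))
for f in (0,1):
  print('grasp',f,ik([.548,-.044,.051],down(.123+np.pi*f)))
  for psi in range(-180,180,15):
    qs=[ik(*pour(np.radians(psi),t,f)) for t in (0,15,30,40,50)]
    if all(q is not None for q in qs):
        Q=np.array(qs); print(f,psi,np.round(Q[0]).astype(int),np.round(Q[-1]).astype(int),int(np.abs(np.diff(Q,axis=0)).max()))
E
```

```text
bar [ 0.57886887 -0.04057355  0.068     ] [ 0.51482963 -0.04693359  0.068     ] 0.06435428861159798 [ 0.54684925 -0.04375357  0.068     ] 0.09899020189840534
rear corners [0.61479854 0.02894994 0.004     ] [ 0.62964997 -0.10052036  0.004     ] 0.130319320322579 0.11420997916492169
grasp 0 [-5.78914845e+00  2.54892893e+01  1.06136704e+02 -2.54444375e-14
  4.83740069e+01  7.71634707e+01]
0 -75 [-32  10 116   0  53 133] [-30  42  77  -2 111 135] 18
0 -60 [-36  10 116   0  54 114] [-26  41  79 -11 109 125] 17
0 -45 [-40  12 114   0  54  95] [-22  39  82 -20 105 116] 15
0 -30 [-43  13 112   0  55  77] [-18  37  87 -27  99 108] 15
0 -15 [-44  16 108   0  56  61] [-15  34  93 -35  91 102] 18
0 0 [-45  18 105   0  57  45] [-13  31  99 -42  82  96] 19
0 15 [-45  21 100   0  59  30] [-11  28 106 -50  73  92] 20
0 30 [-44  23  96   0  60  16] [-10  24 113 -60  63  88] 23
0 45 [-42  26  93   0  62   3] [-12  20 120 -71  52  86] 26
0 75 [-38  29  87   0  64 -23] [-20  14 131 253  28  92] 320
0 90 [-35  30  85   0  65 -35] [-28  13 133 215  18 113] 274
grasp 1 [-5.78914845e+00  2.54892893e+01  1.0
[... 482 characters left out ...]
 110 -34] 18
1 -75 [-32  10 116   0  53 -47] [-30  42  77  -2 111 -45] 18
1 -60 [-36  10 116   0  54 -66] [-26  41  79 -11 109 -55] 17
1 -45 [-40  12 114   0  54 -85] [-22  39  82 -20 105 -64] 15
1 -30 [ -43   13  112    0   55 -103] [-18  37  87 -27  99 -72] 15
1 -15 [ -44   16  108    0   56 -119] [-15  34  93 -35  91 -78] 18
1 0 [ -45   18  105    0   57 -135] [-13  31  99 -42  82 -84] 19
1 105 [-32  30  85   0  65 133] [-37  13 133 153  17 -23] 101
1 120 [-30  30  85   0  65 120] [-45  14 131 111  26   2] 47
1 135 [-27  29  86   0  64 108] [-50  17 126  88  38  10] 29
1 150 [-25  28  89   0  63  95] [-53  20 120  73  49  11] 26
1 165 [-22  26  92   0  62  83] [-54  24 114  62  60   9] 23
```

```bash
python3 - <<'E'
from h import *
ty=.118; H=np.array([.5475,-.044]); T=down(ty+np.pi)
move_pose([*H,.20],T); line_to([*H,.051],.1)
move_gripper(0,60); o=observe(); print(o['gripper_width'],o['contact_force'],o['clock'])
line_to([*H,.07],.05); line_to([*(H-[.045,0]),.09],.08); line_to([*(H-[.045,0]),.17],.1)
o=observe(); print('lift',o['gripper_width'],o['contact_force'],o['ft_torque'])
psi=np.radians(-130); p,R=pour(psi,0,1); p[2]=.17
q=ik(p,R); print(q,p)
line_to(p,.06,R)
p,R=pour(psi,0,1); line_to(p,.06,R)
print(observe()['clock'],observe()['joint_pos'])
snap('wrist','w4.png'); snap('scene','s4.png')
a=np.hstack([cv2.imread('pics/w4.png'),cv2.imread('pics/s4.png')]); cv2.imwrite('pics/c4.png',cv2.resize(a,(800,300)))
E
```

```text
0.011523542462387284 [-0.67299383  0.16228223 -0.06546537] 16.175
lift 0.011620034757709211 [ 0.54458755 -0.32487001 -6.25077442] [ 0.04410142 -0.17150045  0.04944725]
[-2.03028691e+01  1.30473604e+01  1.05136118e+02 -2.54444375e-14
  6.18165220e+01  1.96971309e+01] [ 0.46285437 -0.15897957  0.17      ]
21.825 [-2.03033676e+01  1.55724666e+01  1.08669922e+02  4.75148116e-04
  5.57132091e+01  1.96985270e+01]
```

View pics/c4.png

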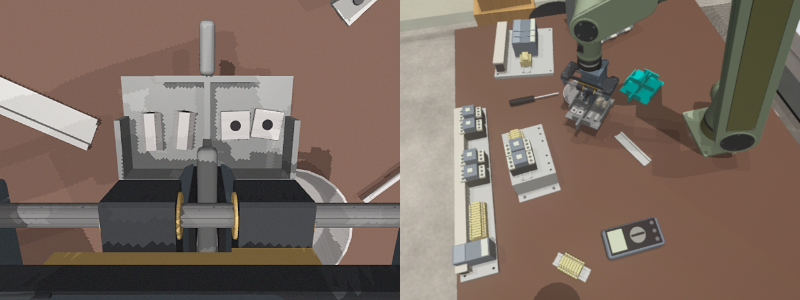

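The wrist view shows the tray held level. The spacers and plates sit mid-bay, away from the gaps, and the dish is below at the lower right. Next is the tip.

```bash
python3 - <<'E'
from h import *
psi=np.radians(-130)
for t in range(5,46,5):
    p,R=pour(psi,t,1); line_to(p,.035,R)
    if t in(25,35): print(t,observe()['clock'],observe()['contact_force'])
dwell(.8); o=observe(); print(o['clock'],o['contact_force'],o['gripper_width'])
snap('wrist','w5.png'); snap('top','t5.png')
a=np.hstack([cv2.imread('pics/w5.png'),cv2.resize(cv2.imread('pics/t5.png')[150:330,350:590],(640,480))]); cv2.imwrite('pics/c5.png',cv2.resize(a,(800,300)))
E
```

```text
25 23.675 [-0.0905848   0.20699913 -4.30213037]
35 24.4333 [ 0.61430451  0.33398399 -4.60828363]
26.025 [-0.36689471 -0.6179837  -4.95584937] 0.011656773483623234
```

View pics/c5.png

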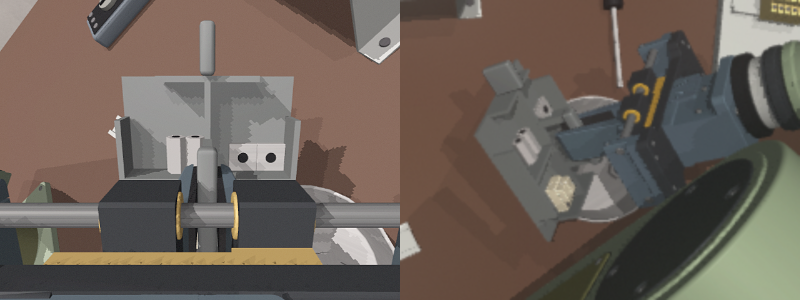

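The wrist view shows the spacers and plates run down against the dividers and wall, all still in the tray. The top view shows the clamps resting in their bay corner at about (560,190). The nuts are hidden, so I tip slightly further and look at the dish from the scene camera.

```bash
python3 - <<'E'
from h import *
psi=np.radians(-130)
for t in (49,45,49):
    p,R=pour(psi,t,1); line_to(p,.04,R)
dwell(.5); print(observe()['clock'])
g=snap('scene','s6.png'); h=snap('top','t6.png')
u,v=map(int,proj(g,np.array([*DISH,.02]))); a=g['color'][max(v-45,0):v+45,u-60:u+60]
u,v=map(int,proj(h,np.array([*DISH,.02]))); b=h['color'][v-45:v+45,u-60:u+60]
cv2.imwrite('pics/c6.png',np.hstack([cv2.resize(x[:,:,::-1],(400,300),interpolation=cv2.INTER_CUBIC) for x in(a,b)]))
E
```

```text
27.625
```

View pics/c6.png

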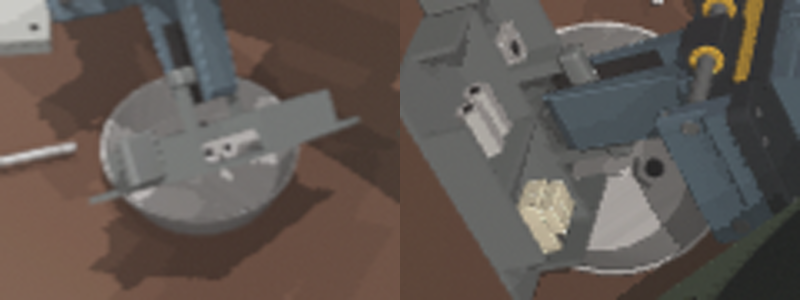

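The right half shows at least one nut in the dish at (655,167); the gripper hides the rest. I'll level the tray, back off and count.

```bash
python3 - <<'E'
from h import *
psi=np.radians(-130)
for t in (42,34,26,18,9,0):
    p,R=pour(psi,t,1,zc=.05+.03*(49-t)/49); line_to(p,.05,R)
p[2]=.17; line_to(p,.1); p[1]+=.10; p[0]+=.02; line_to(p,.12); print(observe()['clock'],observe()['contact_force'])
h=snap('top','t7.png'); g=snap('wrist','w7.png')
u,v=map(int,proj(h,np.array([*DISH,.02]))); b=h['color'][v-75:v+75,u-150:u+50]
cv2.imwrite('pics/c7.png',np.hstack([cv2.resize(x[:,:,::-1],(400,300),interpolation=cv2.INTER_CUBIC) for x in(b,g['color'])]))
E
```

```text
31.8083 [ 0.34363584  0.21275764 -4.66711088]
```

View pics/c7.png

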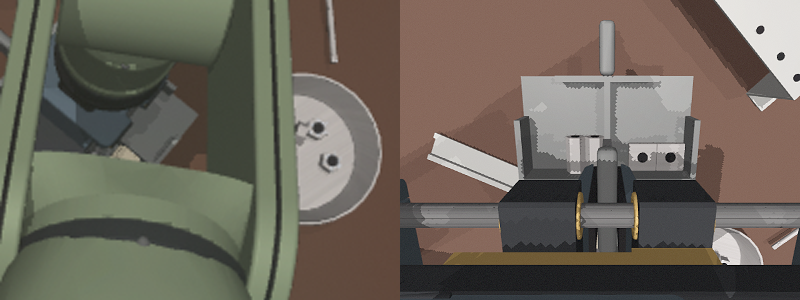

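Two nuts show at (317,128) and (331,160), with a third partly hidden at (302,138). The 1.6 N weight loss fits three nuts, and the nut bay looks empty. Now set the tray down.

```bash
python3 - <<'E'
from h import *
T=down(.118+np.pi); H=np.array([.5275,-.044])
p=np.array(observe()['tcp_pos']); print(p)
d=np.linalg.norm(p-[*H,.17]); line_to([*H,.17],max(d/3,.01),T)
line_to([*H,.07],.08); line_to([*H,.053],.03); print(observe()['contact_force'])
line_to([*H,.0508],.01); o=observe(); print(o['contact_force'],o['tcp_pos'])
move_gripper(.05); dwell(.2); line_to([*H,.25],.15)
move_pose([.35,.15,.35],T); dwell(.3); print(observe()['clock'])
h=snap('top','t8.png'); cv2.imwrite('pics/c8.png',cv2.resize(h['color'][130:310,270:520,::-1],(800,576),interpolation=cv2.INTER_CUBIC))
E
```

```text
[ 0.48272972 -0.05955735  0.16996318]
[-0.01539063  0.50117052 -3.90509812]
[ 0.41770065  0.60861114 -2.65134317] [ 0.52781471 -0.0440297   0.05105076]
41.3333
```

View pics/c8.png

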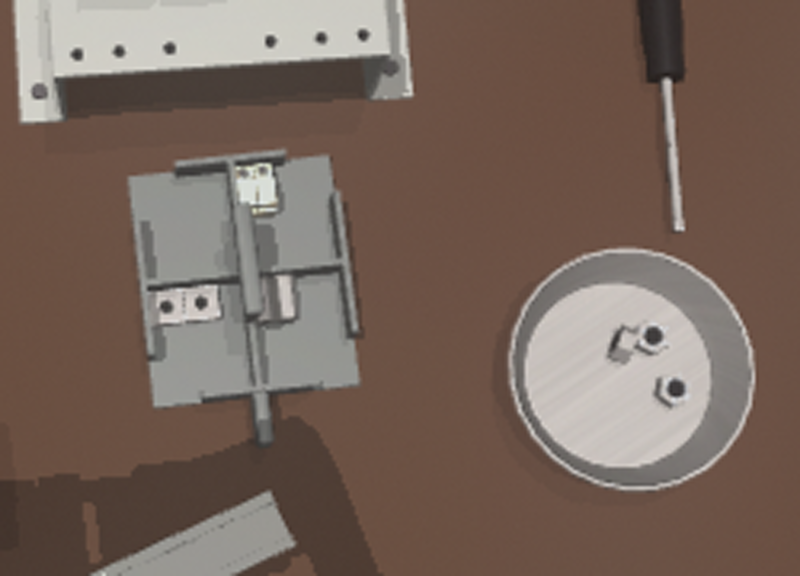

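All three nuts are in the dish, near (622,344), (653,336) and (675,388). The tray stands flat with both clamps, both plates and the spacers in it.

```bash
python3 -c "
from cell import *
print(close_job())"
```

```text
the job is handed in; nothing more can be done
None
```

The job is handed in at about 41 s of the 72 s allowed: the three hexagon nuts are in the dish (one resting on its edge), and the last picture shows everything else still in the tray, which stands flat and released on the bench; no verdict was returned.

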